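# Hang the setting gauge on its sprung hook, scale outward

### The arm

A 6-joint arm with a two-finger parallel gripper is mounted at the origin on the work surface. World frame = base frame: x ahead of the robot, y to its left, z up, the work surface at z = 0. Lengths are in m, angles in rad, forces in N, time in s.
With the tool pointing down it reaches from about 0.25 to 0.85 m from the base axis. Payload 12.5 kg.
Tool frame: the origin (TCP) lies midway between the tips of the shut fingers; the grasp point (between the pads) lies 19 mm behind it (ctrl.grip_depth is the distance from the TCP to the grasp point, in m); z points along the fingers, y is the line along which they close (so a half turn about z gives the same grasp; the last joint's range is limited). The gripper opens to 93 mm and grips with 3 to 60 N. Pads are 15 mm wide; open, the fingers measure 128 mm over their backs; the gripper's body (75 mm by 188 mm) begins 65 mm behind the grasp point.
Start: joints at [-1.391, 0.351, 1.652, -0, 1.139, -0.085], TCP at [0.144, -0.531, 0.219] pointing down, gripper open.
Joint ranges: [-2.75, 2.75], [-0.79, 2.1], [0.01, 2.65], [-1.57, 4.71], [0.07, 3.14], [-2.87, 2.87]. Speed limits (rad/s): [2.22, 2.22, 2.79, 3.14, 3.14, 3.14].

### API

Orientations are given as a unit quaternion [x, y, z, w].
In Python, from station import telemetry, eyes, job_done, ctrl gives the robot as it stands.
- The arm moves only by the tool arm_command, never from a script. Its arguments are lists of equal length, an entry for each row: "travel": the shift along the tool's x, y, z each as a share of 500 mm, from -1 to 1, a list of three; "dr": the turn, a rotation vector about the tool's x, y, z each as a share of 90 degrees, from -1 to 1, a list of three. In form: {"travel": [[tx, ty, tz], ...], "dr": [[wx, wy, wz], ...]}. A call has exactly 5 rows; each row shifts and turns the commanded pose from where the row before left it, along the tool's axes as they then stand; what a row does not reach is not made up. A row lasts 1/8 s, in which the tool goes at most 62.5 mm and 10.7 degrees, less where a joint would pass 70% of its speed; a pose out of reach is approached as far as the arm can. A call with a number of a shift or a turn outside -1 to 1 is refused whole. A call with a gripper value outside its range is refused whole. "fingers" is the closure, from 0 (fully open) to 1 (shut), set as the call begins (left out, the last holds). The fingers move at their own pace and stop on an object; "grip_force" is the grip in N (left out, the last holds). Time passes only in rows, so rows that do not move let the fingers close, or fill a call up. It gives the time, the measured TCP pose, the force, the opening and the grip force at its end, in the units of the state.
- telemetry.state(): the state, without advancing time (a new reading comes with each control period).
- eyes.read_camera(name): name is "side" or "top" or "wrist"; returns a dict with "pixels" (400x640x3 uint8, red, green, blue), "fx", "fy", "cx", "cy" (pixels), "R" (3x3) and "t" (3): a world point X has camera coordinates R X + t. Camera axes: x right, y down, z forward; pixel columns grow to the right and rows downward; lengths in m; the calibration is good to about 2 mm. The wrist camera is an equidistant fisheye: a pixel r from the principal point sees the ray r / f radians off the axis. A picture is of the moment at which its call begins. There is no depth.
- job_done(): hands the job in; it is judged then, once.
The state is a dict: "time_s": time; "joint_pos": joint angles; "dq": joint speeds; "effort": joint torques, N m; "ee_pos": TCP position; "orientation": TCP orientation; "contact_force": force on the tool from outside, world axes, zero at the start; "ft_torque": the same for the moment, N m; "grip_width": finger opening in m; "finger_force": force on a finger pad.
Only numpy, scipy, OpenCV 4.12 (cv2) and the standard library are available. Lean on these libraries where they do the work, as an engineer would, in place of code of your own. Each camera call takes 0.05 s, during which the arm holds its last target. There are 200 camera calls.

### The job

Take the slotted aluminium setting gauge out of the beech block and hang it on the red-ball hook of the bench post, with its white scale face turned outward, away from the post: push its slot over the ball, pressing the sprung keeper back, and let it right down onto the hook until the ball holds it and the keeper pins it upright. The hook stands at whatever height it was last clamped, so feel for it, and never lean on it with more than about 1.5 kg. Do not drop the gauge or push the post with the gripper, leave everything else on the bench where it is, and let go when it hangs.

Things in the scene. Friction and masses are not known exactly. Their poses are not given: they have to be found in the camera images.
- gauge: Setting gauge: aluminium plate 130 mm long (z, up), 50 wide (y), 6 thick (x), 80 to 130 g, upright in a slot of the block. Origin: centre of its foot (lower end). Marked face is its own -x one (white, black graduations, red line); +x face bare metal. Grip across its 50 mm width, 10 to 30 mm below its top.
- slot_top (a point): Middle of the upper edge of the gauge's hanging slot, on its mid-plane, 123.5 mm above the foot. The through slot is 14 mm wide (y), 32 mm tall, 91.5 to 123.5 mm above the foot on the centre line; the bridge above it is 6.5 mm tall, 6 mm thick.
- scale_face (a point): Point on the surface of the gauge's white marked face, on its centre line, 100 mm above the foot, 3 mm to the gauge's own -x from its mid-plane.
- rack: Bench post, fixed: steel foot 110 x 100 x 12 mm, square T-slot post 30 x 30 mm, 192 mm high. Origin on the bench under the post's axis, z up. The hook points outward along the rack's own -x on its centre line y = 0, on a blue sleeve clamped to the post (38 x 38 x 42 mm, top 2 mm above the shank's axis; it stays put in use).
- hook_low (a point): Point fixed on the rack at x = -48 mm, y = 0, 155 mm above the bench: the lowest place of the hook's corner, where the axes of its level shank and its upright meet. The true corner is straight above, by 0 to 35 mm; that height is NOT measured: look or feel for it. Over 25 N on hook and keeper in all forces it.
- hook_line (a point): Point fixed on the rack 190 mm above the bench, the highest place of that corner. Hook: level shank 6 mm round along the rack's x out to x = -48 mm, then a 6 mm upright (rear side x = -45 mm) ending in a red ball 10 mm across, centred 15 mm above the shank's axis (top 20 mm above, rear x = -43 mm). Shank's underside to ball's top is 23 mm.
- keeper (a joint): Sprung plate round the shank, 30 mm wide, 26 mm below to 12 above the shank's axis, front at rack x = -43 mm at rest. 0 at rest, grows (m) as pushed to the post, hard stop 0.012. 3 N plus 0.4 N/mm. Must go in over 6 mm for the bridge to pass behind the ball; hung right (slot top on shank, gauge against upright, bridge under ball) it stands near 0.004.
- block: Beech block, fixed, 130 (x) x 90 (y) x 45 mm tall, origin centre of its underside; three slots along its y, 8.5 x 56 mm, 22 mm deep (floor 23 mm above the bench), at x = -40, 0, +40 mm. Gauge, orange template and sanding plate stand in them in any order, the gauge's +x along the block's +x.
- template: Bystander: orange plastic router template, 50 wide x 85 tall x 6 mm, standing in the block; origin centre of foot.
- sanding_plate: Bystander: brown and red sanding plate, 50 wide x 70 tall x 6 mm, standing in the block; origin centre of foot.
- tape_roll: Bystander: yellow roll of tape, 100 mm across, 25 mm high; origin centre of underside.
- clamp: Bystander: black G-clamp lying flat, about 125 x 90 x 16 mm; origin near its middle, underside.
- screwdriver: Bystander: blue-handled screwdriver lying on the bench; origin at its middle.
- hammer: Bystander: hammer lying on the bench; origin at its middle.
- glue: Bystander: yellow glue bottle, 60 mm across, 150 mm high; origin centre of underside.
- jar: Bystander: amber jar with steel lid, 64 mm across, 85 mm high; origin centre of underside.
Not all that is in view belongs to the job. Of the things shaped like the gauge, the aluminium one is meant.

How it is judged:
On the way, in this order (a step that is already met when the one before it is completed fails the run):
1. the gauge is lifted clear of the block's slots (z of gauge in the frame of block above 0.06 m), for 0.1 s.
2. the gauge is pushed over the ball: slot about the hook, its back pressing the keeper in by more than 5.5 mm (value of joint keeper above 0.0055 m and contact force between gauge and rack above 2 N and x of scale_face in the frame of rack above -0.044 m), for 0.1 s.
At the end, for the whole second after the job is handed in: The gauge hangs still between hook upright and keeper (pressed in 2.8 to 4.7 mm), marked face outward (within 2.5 mm of the upright's rear side, 6 mm of the hook's centre line), upright within 0.12 rad, foot 28 to 78 mm above the bench, pressing on the rack with over 1 N (value of joint keeper between 0.0028 and 0.0047 m and x of scale_face in the frame of rack between -0.0475 and -0.0425 m and y of scale_face in the frame of rack between -0.006 and 0.006 m and angle between gauge's own z axis and vertical below 0.12 rad and height (world z) of gauge between 0.028 and 0.078 m and contact force between gauge and rack above 1 N and linear speed of gauge below 0.02 m/s); the robot touches nothing.
It fails at once if the gauge presses on the hook, keeper and post with more than 25 N in all (contact force between gauge and rack above 25 N).
It fails at once if the robot itself pushes the post, hook or keeper with more than 5 N (contact force between any of the fingers, the arm and rack above 5 N).
It fails at once if the gauge is dropped on the bench (height (world z) of gauge below 0.012 m).
It fails at once if another thing on the bench or in the block is moved by more than 15 mm (distance of any of template, sanding_plate, tape_roll, clamp, screwdriver, hammer, glue, jar from where it was at the start of the episode above 0.015 m).
It also fails if it takes over 61 s, if anything falls off the work surface, if the arm or the gripper's body presses on something with over 40 N, if the wrist force passes 120 N, or if a joint passes its speed limit or range.

## Working session

There is one attempt and no reset: what is moved stays moved. The work goes in short steps, Python scripts to look and compute and a tool call to move; the robot and the scene stay as the last step left them, time stands still between calls to the robot, and variables do not carry over. Pictures are saved under pics/ and viewed, at most 12 in all, crops included, and the job is handed in when it is done.

Besides the shell and the picture viewer there is one more tool, called after ">>>" as name(argument=value, ...), one argument or row to a line, values as JSON. arm_command: Moves the arm, as the interface text tells. Shift numbers are shares of 500 mm and turn numbers shares of 90 degrees, none past 1 either way. Its arguments: {"type":"object","properties":{"travel":{"type":"array","items":{"type":"array","items":{"type":"number","minimum":-1,"maximum":1}}},"dr":{"type":"array","items":{"type":"array","items":{"type":"number","minimum":-1,"maximum":1}}},"fingers":{"type":"number"},"grip_force":{"type":"number"}},"required":["travel","dr"]}

```bash
mkdir -p pics; cat > h.py <<'E'
import numpy as np, cv2
from station import telemetry, eyes, job_done, ctrl
def snap(n,f):
    c=eyes.read_camera(n); cv2.imwrite('pics/'+f+'.png',c['pixels'][:,:,::-1]); np.savez('pics/'+f+'.npz',**c); return c
def ray(c,u,v):
    R=np.array(c['R']);t=np.array(c['t']); d=np.array([(u-c['cx'])/c['fx'],(v-c['cy'])/c['fy'],1.]); return -R.T@t, R.T@d
def plane(c,u,v,z):
    o,d=ray(c,u,v); return o+d*(z-o[2])/d[2]
def tri(c1,p1,c2,p2):
    o1,d1=ray(c1,*p1);o2,d2=ray(c2,*p2); A=np.stack([d1,-d2],1); s=np.linalg.lstsq(A,o2-o1,rcond=None)[0]
    a=o1+d1*s[0];b=o2+d2*s[1]; return (a+b)/2, np.linalg.norm(a-b)
def proj(c,X):
    p=np.array(c['R'])@np.array(X)+np.array(c['t']); return c['cx']+c['fx']*p[0]/p[2], c['cy']+c['fy']*p[1]/p[2]
E
python3 - <<'E'
from h import *
a=snap('side','s0');b=snap('top','t0')
for c in(a,b): print(-np.array(c['R']).T@np.array(c['t']),np.array(c['R'])[2],c['fx'],c['cx'],c['cy'])
s=telemetry.state();print({k:np.round(v,3) for k,v in s.items()},ctrl.grip_depth)
E
```

```text
[ 0.48891288 -0.87108981  0.69193538] [ 0.04211698  0.84340139 -0.5356307 ] 371.7629836297425 318.44693171031656 191.41001355612028
[0.21479706 0.01220801 1.50143723] [ 0.23127599  0.01362873 -0.97279272] 503.17366219260487 323.59707654679954 208.17039384556907
{'time_s': np.float64(0.1), 'joint_pos': array([-1.391,  0.351,  1.652, -0.   ,  1.139, -0.085]), 'dq': array([ 0.001, -0.   , -0.003, -0.001, -0.001, -0.   ]), 'effort': array([ 1.0000e-03, -4.9803e+01, -2.8570e+01,  7.0000e-02,  2.4000e-02,
       -0.0000e+00]), 'ee_pos': array([ 0.144, -0.531,  0.218]), 'orientation': array([ 0.991,  0.132, -0.   , -0.001]), 'contact_force': array([-0.025,  0.86 ,  0.438]), 'ft_torque': array([-0.003,  0.006, -0.002]), 'finger_force': np.float64(0.0), 'grip_width': np.float64(0.093)} 0.0188
```

View pics/s0.png

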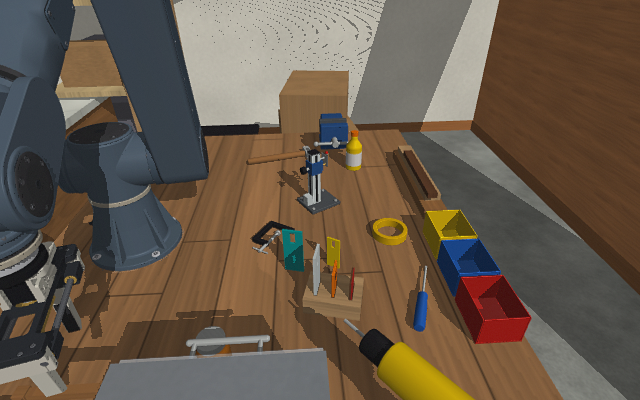

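View pics/t0.png

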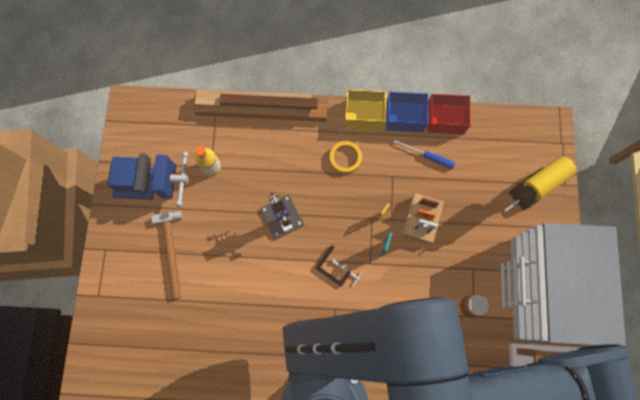

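Candidates shaped like the gauge: a white/grey plate in the block (side 316,270), a teal one (292,250) and a yellow one (333,252) on the bench. Only the first stands in the beech block and is aluminium/white, so it fits. I'll confirm it in an enlarged crop.

```bash
python3 - <<'E'
from h import *
s=cv2.imread('pics/s0.png');t=cv2.imread('pics/t0.png')
f=lambda i,x,y,w,h:cv2.resize(i[y:y+h,x:x+w],(400,300),interpolation=cv2.INTER_CUBIC)
m=np.vstack([np.hstack([f(s,270,230,120,90),f(s,280,140,100,75)]),np.hstack([f(t,375,185,80,60),f(t,245,180,80,60)])])
cv2.imwrite('pics/m0.png',m)
E
```

```text
(no output)
```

View pics/m0.png

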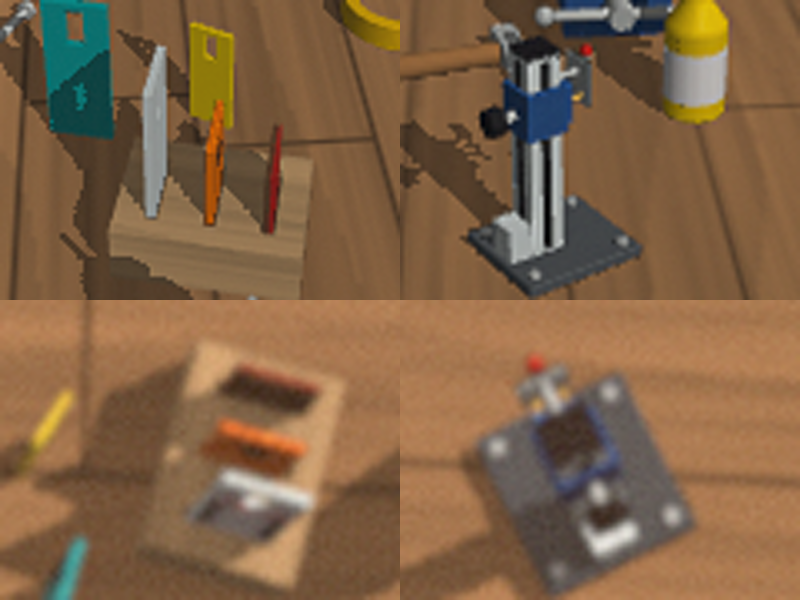

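The gauge is the light aluminium plate nearest the robot in the block, at top (428,222) and side (316,270). The hook's red ball is at top (272,193) and side (326,152), pointing away from the robot.

```bash
python3 - <<'E'
from h import *
a=dict(np.load('pics/s0.npz'));b=dict(np.load('pics/t0.npz'))
def red(c,x,y,r):
    p=c['pixels'].astype(int)[y-r:y+r+1,x-r:x+r+1]; w=np.clip(p[:,:,0]-2.2*np.maximum(p[:,:,1],p[:,:,2]),0,None)
    Y,X=np.mgrid[y-r:y+r+1,x-r:x+r+1]; print('n',(w>0).sum()); return (X*w).sum()/w.sum(),(Y*w).sum()/w.sum()
pa=red(a,326,152,5);pb=red(b,272,193,6);B,e=tri(a,pa,b,pb);print(pa,pb,'ball',B,e)
P=[plane(b,u,v,.045) for u,v in[(416,193.6),(443.6,201),(434,242),(403.4,235)]]
bc=np.mean(P,0);d=(P[0]+P[1]-P[2]-P[3])/2;print('block',bc,np.linalg.norm(d),np.linalg.norm(P[0]-P[1]),np.degrees(np.arctan2(d[1],d[0])))
P=[plane(b,u,v,.012) for u,v in[(261,213),(289,199.4),(303.6,229),(276,243.4)]]
rc=np.mean(P,0);d=(P[0]+P[1]-P[2]-P[3])/2;print('rack foot',rc,np.linalg.norm(d),np.linalg.norm(P[0]-P[1]),np.degrees(np.arctan2(d[1],d[0])))
d=B-rc;print('post->ball ang',np.degrees(np.arctan2(d[1],d[0])),np.hypot(d[0],d[1]))
g=[plane(b,u,v,.153) for u,v in[(419,220),(437.4,225)]];print('gauge top',g,np.mean(g,0))
E
```

```text
n 9
n 4
(np.float64(326.22736093143595), np.float64(152.05627425614492)) (np.float64(271.5025062656642), np.float64(192.52380952380955)) ball [0.56746414 0.1755493  0.17188206] 0.00017296175570120594
block [ 0.54773984 -0.26664858  0.045     ] 0.13067542304072302 0.08453680797391572 -14.175939570961397
rack foot [0.52231002 0.15541993 0.012     ] 0.10373910853218139 0.0944969697447445 29.676528441111547
post->ball ang 24.026961220850232 0.04943770224203821
gauge top [array([ 0.51582358, -0.23158023,  0.153     ]), array([ 0.50448343, -0.28189297,  0.153     ])] [ 0.51015351 -0.2567366   0.153     ]
```

>>> arm_command(
  travel=[
    [0.085, -0.0337, -0.012],
    [0.085, -0.0337, -0.012],
    [0.085, -0.0337, -0.012],
    [0.085, -0.0337, -0.012],
    [0.085, -0.0337, -0.012],
  ],
  dr=[
    [0, 0, 0],
    [0, 0, 0],
    [0, 0, 0],
    [0, 0, 0],
    [0, 0, 0],
  ],
  fingers=0,
)

```text
time_s: 0.72
ee_pos: [0.328, -0.3927, 0.2486]
orientation: [0.991, 0.132, -0.0, -0.0]
contact_force: [0.2, -0.5, -0.4]
grip_width: 0.0931
finger_force: 0.0
```

>>> arm_command(
  travel=[
    [0.085, -0.0337, -0.012],
    [0.085, -0.0337, -0.012],
    [0.085, -0.0337, -0.012],
    [0.085, -0.0337, -0.012],
    [0.085, -0.0337, -0.012],
  ],
  dr=[
    [0, 0, 0],
    [0, 0, 0],
    [0, 0, 0],
    [0, 0, 0],
    [0, 0, 0],
  ],
)

```text
time_s: 1.35
ee_pos: [0.511, -0.2558, 0.2786]
orientation: [0.991, 0.132, -0.0, -0.0]
contact_force: [-0.1, 0.2, -0.3]
grip_width: 0.0928
finger_force: 0.0
```

>>> arm_command(
  travel=[
    [0, 0, 0],
    [0, 0, 0],
    [0, 0, 0],
    [0, 0, 0],
    [0, 0, 0],
  ],
  dr=[
    [0, 0, 0.08],
    [0, 0, 0.08],
    [0, 0, 0.08],
    [0, 0, 0.087],
    [0, 0, 0],
  ],
)

```text
time_s: 1.98
ee_pos: [0.5099, -0.2569, 0.2783]
orientation: [0.992, -0.124, -0.0, -0.0]
contact_force: [-0.7, -0.3, -0.8]
grip_width: 0.0931
finger_force: 0.0
```

```bash
cat >> h.py <<'E'
def fray(c,u,v):
    x=np.array([u-c['cx'],v-c['cy']]);r=np.hypot(*x);th=r/c['fx'];s=np.sin(th)*x/max(r,1e-9)
    R=np.array(c['R']);return -R.T@np.array(c['t']),R.T@np.array([s[0],s[1],np.cos(th)])
def fplane(c,u,v,z):
    o,d=fray(c,u,v); return o+d*(z-o[2])/d[2]
def fproj(c,X):
    p=np.array(c['R'])@np.array(X)+np.array(c['t']);r=np.hypot(p[0],p[1]);th=np.arctan2(r,p[2]);return c['cx']+c['fx']*th*p[0]/r,c['cy']+c['fx']*th*p[1]/r
def st():
    s=telemetry.state();q=s['orientation'];print('t',round(float(s['time_s']),2),'p',np.round(s['ee_pos'],4),'yaw',np.round(np.degrees(2*np.arctan2(q[1],q[0])),2),'q',np.round(q,4),'F',np.round(s['contact_force'],2),'T',np.round(s['ft_torque'],2),'w',np.round(s['grip_width'],4),'ff',np.round(s['finger_force'],1)); return s
E
python3 - <<'E'
from h import *
st();c=snap('wrist','w1');print(c['fx'],c['cx'],c['cy'],-np.array(c['R']).T@np.array(c['t']),np.array(c['R']))
E
```

```text
t 1.98 p [ 0.5099 -0.2569  0.2783] yaw -14.21 q [ 9.923e-01 -1.237e-01 -3.000e-04 -1.000e-04] F [-0.75 -0.25 -0.78] T [ 0.06 -0.02 -0.02] w 0.0931 ff 0.0
309.70691628693146 320.81774654179253 198.08745431985963 [ 0.58343    -0.27417189  0.44421491] [[-2.44473576e-01 -9.69655862e-01 -4.23552454e-04]
 [-9.33150411e-01  2.35150902e-01  2.71908741e-01]
 [-2.63558306e-01  6.68697406e-02 -9.62322948e-01]]
```

View pics/w1.png

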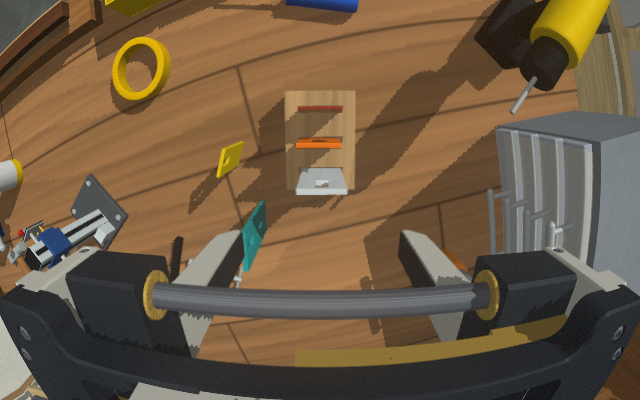

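```bash
python3 - <<'E'
from h import *
w=cv2.imread('pics/w1.png');t=cv2.imread('pics/t0.png');s=cv2.imread('pics/s0.png')
f=lambda i,x,y,a,b,W,H:cv2.resize(i[y:y+b,x:x+a],(W,H),interpolation=cv2.INTER_CUBIC)
m=np.vstack([f(w,280,155,80,45,800,400),np.hstack([f(t,405,210,44,22,400,200),f(s,300,240,30,60,100,200),np.zeros((200,300,3),np.uint8)])])
cv2.imwrite('pics/m1.png',m)
c=dict(np.load('pics/w1.npz'))
g=cv2.cvtColor(w,cv2.COLOR_BGR2HSV)[160:200,285:360];m=((g[:,:,1]<40)&(g[:,:,2]>130)).astype(np.uint8)
Y,X=np.nonzero(m);print(X.min()+285,X.max()+285,Y.min()+160,Y.max()+160)
for y in(180,183,186,189,192):
    x=np.nonzero(m[y-160])[0]+285
    if len(x):print(y,x.min(),x.max(),fplane(c,x.min()-.5,y,.153)[:2],fplane(c,x.max()+.5,y,.153)[:2])
E
```

```text
296 346 168 194
180 299 344 [ 0.52649913 -0.23750357] [ 0.5156652  -0.28050711]
183 298 345 [ 0.5238715  -0.23578843] [ 0.51253751 -0.28077495]
186 297 346 [ 0.52123179 -0.23406324] [ 0.50939435 -0.28104602]
189 296 346 [ 0.51857936 -0.23232757] [ 0.50647189 -0.2803734 ]
192 296 346 [ 0.51567332 -0.23152968] [ 0.50353476 -0.27969902]
```

View pics/m1.png

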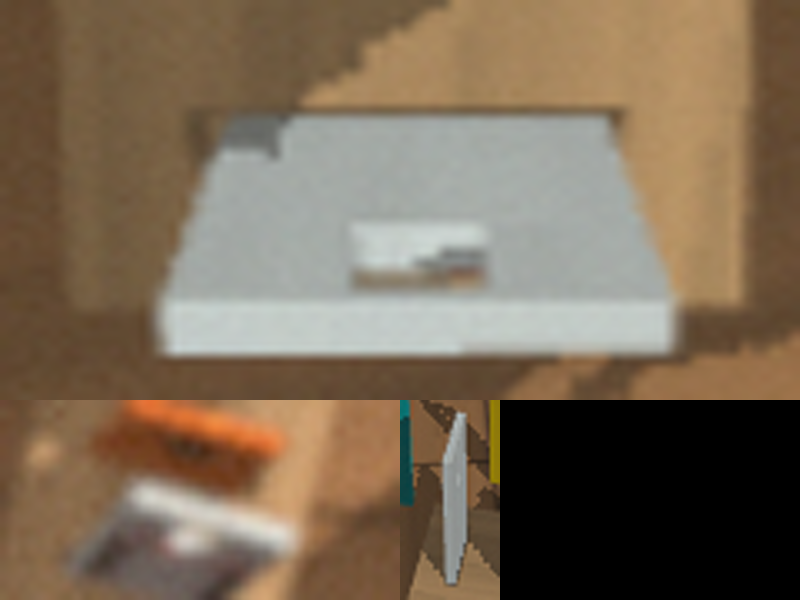

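The face seen from +x (wrist 320,178) is plain metal, so the white face looks at the robot (-x) and the gauge must turn about 139°. Descending to grasp.

>>> arm_command(
  travel=[
    [0.004, 0, 0.08],
    [0, 0, 0.08],
    [0, 0, 0.08],
    [0, 0, 0.05],
    [0, 0, 0.03],
  ],
  dr=[
    [0, 0, 0],
    [0, 0, 0],
    [0, 0, 0],
    [0, 0, 0],
    [0, 0, 0],
  ],
)

```text
time_s: 2.65
ee_pos: [0.5116, -0.2572, 0.1174]
orientation: [0.992, -0.123, -0.001, -0.0]
contact_force: [0.1, -0.3, 0.0]
grip_width: 0.093
finger_force: 0.0
```

>>> arm_command(
  travel=[
    [0, 0, 0],
    [0, 0, 0],
    [0, 0, 0],
    [0, 0, 0],
    [0, 0, 0],
  ],
  dr=[
    [0, 0, 0],
    [0, 0, 0],
    [0, 0, 0],
    [0, 0, 0],
    [0, 0, 0],
  ],
  fingers=1,
  grip_force=25,
)

```text
time_s: 3.28
ee_pos: [0.5121, -0.2575, 0.1189]
orientation: [0.992, -0.124, 0.0, 0.0]
contact_force: [0.2, -0.3, 2.5]
grip_width: 0.0497
finger_force: 25.0
```

>>> arm_command(
  travel=[
    [0, 0, 0],
    [0, 0, 0],
    [0, 0, 0],
    [0, 0, 0],
    [0, 0, 0],
  ],
  dr=[
    [0, 0, 0],
    [0, 0, 0],
    [0, 0, 0],
    [0, 0, 0],
    [0, 0, 0],
  ],
)

```text
time_s: 3.9
ee_pos: [0.5122, -0.2575, 0.1189]
orientation: [0.992, -0.124, 0.0, 0.0]
contact_force: [-0.2, 0.9, 5.1]
grip_width: 0.0497
finger_force: 25.0
```

>>> arm_command(
  travel=[
    [0, 0, -0.02],
    [0, 0, -0.06],
    [0, 0, -0.1],
    [0, 0, -0.1],
    [0, 0, -0.1],
  ],
  dr=[
    [0, 0, 0],
    [0, 0, 0],
    [0, 0, 0],
    [0, 0, 0],
    [0, 0, 0],
  ],
)

```text
time_s: 4.53
ee_pos: [0.5116, -0.2572, 0.3105]
orientation: [0.992, -0.124, -0.0, -0.0]
contact_force: [-0.1, 0.6, -1.3]
grip_width: 0.0494
finger_force: 25.0
```

>>> arm_command(
  travel=[
    [0, 0, 0],
    [0, 0, 0],
    [0, 0, 0],
    [0, 0, 0],
    [0, 0, 0],
  ],
  dr=[
    [0, 0, -0.11],
    [0, 0, -0.11],
    [0, 0, -0.11],
    [0, 0, -0.11],
    [0, 0, -0.11],
  ],
)

```text
time_s: 5.15
ee_pos: [0.5117, -0.2573, 0.3087]
orientation: [0.952, 0.305, -0.0, -0.0]
contact_force: [-0.6, -0.4, -1.3]
grip_width: 0.0499
finger_force: 25.0
```

>>> arm_command(
  travel=[
    [0, 0, 0],
    [0, 0, 0],
    [0, 0, 0],
    [0, 0, 0],
    [0, 0, 0],
  ],
  dr=[
    [0, 0, -0.11],
    [0, 0, -0.11],
    [0, 0, -0.11],
    [0, 0, -0.11],
    [0, 0, -0.11],
  ],
)

```text
time_s: 5.78
ee_pos: [0.5117, -0.2573, 0.3088]
orientation: [0.737, 0.676, -0.0, -0.0]
contact_force: [0.8, -0.2, -0.0]
grip_width: 0.0496
finger_force: 25.0
```

>>> arm_command(
  travel=[
    [0, 0, 0],
    [0, 0, 0],
    [0, 0, 0],
    [0, 0, 0],
    [0, 0, 0],
  ],
  dr=[
    [0, 0, -0.11],
    [0, 0, -0.11],
    [0, 0, -0.11],
    [0, 0, -0.11],
    [0, 0, -0.11],
  ],
)

```text
time_s: 6.4
ee_pos: [0.5117, -0.2573, 0.3088]
orientation: [0.386, 0.922, 0.0, -0.0]
contact_force: [-0.2, -0.7, -0.8]
grip_width: 0.0494
finger_force: 25.0
```

```bash
python3 -c "
from h import *
print(st()['joint_pos'].__str__())"
```

```text
t 6.4 p [ 0.5117 -0.2573  0.3088] yaw 134.57 q [ 3.861e-01  9.224e-01  0.000e+00 -3.000e-04] F [-0.18 -0.74 -0.83] T [ 0.03 -0.15 -0.01] w 0.0494 ff 25.0
[-5.47104627e-01  3.18598536e-01  1.47195361e+00 -2.41599057e-05
  1.35159120e+00 -1.32500704e+00]
```

>>> arm_command(
  travel=[
    [0, 0, 0],
    [0, 0, 0],
    [0, 0, 0],
    [0, 0, 0],
    [0, 0, 0],
  ],
  dr=[
    [0, 0, -0.11],
    [0, 0, -0.11],
    [0, 0, -0.11],
    [0, 0, -0.11],
    [0, 0, -0.11],
  ],
)

```text
time_s: 7.02
ee_pos: [0.5117, -0.2573, 0.3088]
orientation: [-0.035, 0.999, 0.0, -0.0]
contact_force: [-0.6, -0.7, -0.1]
grip_width: 0.0497
finger_force: 25.0
```

>>> arm_command(
  travel=[
    [0, 0, 0],
    [0, 0, 0],
    [0, 0, 0],
    [0, 0, 0],
    [0, 0, 0],
  ],
  dr=[
    [0, 0, -0.085],
    [0, 0, -0.085],
    [0, 0, -0.085],
    [0, 0, 0],
    [0, 0, 0],
  ],
)

```text
time_s: 7.65
ee_pos: [0.5119, -0.2574, 0.3087]
orientation: [-0.229, 0.973, 0.0, -0.0]
contact_force: [0.4, -0.2, -1.2]
grip_width: 0.0498
finger_force: 25.0
```

>>> arm_command(
  travel=[
    [-0.065, 0.072, 0],
    [-0.065, 0.072, 0],
    [-0.065, 0.072, 0],
    [-0.065, 0.072, 0],
    [-0.065, 0.072, 0],
  ],
  dr=[
    [0, 0, 0],
    [0, 0, 0],
    [0, 0, 0],
    [0, 0, 0],
    [0, 0, 0],
  ],
)

```text
time_s: 8.28
ee_pos: [0.5765, -0.0221, 0.3088]
orientation: [-0.23, 0.973, -0.0, 0.0]
contact_force: [0.7, 0.4, -1.3]
grip_width: 0.0498
finger_force: 25.0
```

>>> arm_command(
  travel=[
    [-0.065, 0.072, 0],
    [-0.065, 0.072, 0],
    [-0.065, 0.072, 0],
    [-0.065, 0.072, 0],
    [-0.065, 0.072, 0],
  ],
  dr=[
    [0, 0, 0],
    [0, 0, 0],
    [0, 0, 0],
    [0, 0, 0],
    [0, 0, 0],
  ],
)

```text
time_s: 8.9
ee_pos: [0.6408, 0.2117, 0.3086]
orientation: [-0.23, 0.973, -0.0, -0.0]
contact_force: [-0.9, -1.6, -1.2]
grip_width: 0.0497
finger_force: 25.0
```

>>> arm_command(
  travel=[
    [0, 0, 0],
    [0, 0, 0],
    [0, 0, 0],
    [0, 0, 0],
    [0, 0, 0],
  ],
  dr=[
    [0, 0, 0],
    [0, 0, 0],
    [0, 0, 0],
    [0, 0, 0],
    [0, 0, 0],
  ],
)

```text
time_s: 9.52
ee_pos: [0.6407, 0.2096, 0.3088]
orientation: [-0.23, 0.973, -0.0, 0.0]
contact_force: [0.2, 0.5, -0.6]
grip_width: 0.0496
finger_force: 25.0
```

```bash
python3 - <<'E'
from h import *
st();c=snap('wrist','w2');a=snap('side','s2')
w=cv2.imread('pics/w2.png');s=cv2.imread('pics/s2.png')
m=np.vstack([cv2.resize(w,(640,400)),np.hstack([cv2.resize(s[100:200,260:360],(200,200),interpolation=cv2.INTER_CUBIC),np.zeros((200,440,3),np.uint8)])])
cv2.imwrite('pics/m2.png',m)
E
```

```text
t 9.53 p [0.6407 0.2096 0.3088] yaw 206.64 q [-2.304e-01  9.731e-01 -0.000e+00  1.000e-04] F [ 0.16  0.45 -0.64] T [ 0.12 -0.12 -0.04] w 0.0496 ff 25.0
```

View pics/m2.png

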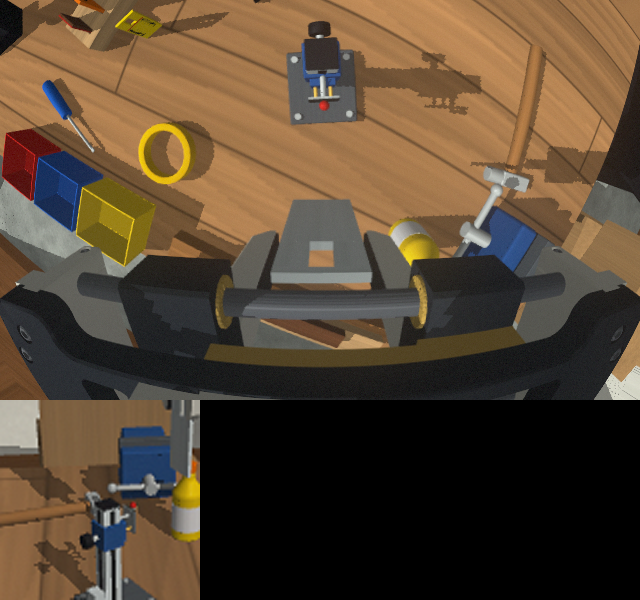

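The wrist view has the red ball at (324,106), the rack foot corners at (288,53), (353,50), (360,121) and (292,125), the gauge bare face to the post at (321,240), and the glue cap near (415,255).

```bash
python3 - <<'E'
from h import *
c=dict(np.load('pics/w2.npz'));a=dict(np.load('pics/s0.npz'));b=dict(np.load('pics/t0.npz'))
p=c['pixels'].astype(int)[95:118,310:340];w=np.clip(p[:,:,0]-2.2*np.maximum(p[:,:,1],p[:,:,2]),0,None)
Y,X=np.mgrid[95:118,310:340];u=((X*w).sum()/w.sum(),(Y*w).sum()/w.sum());print('ball px',u,(w>0).sum())
B=fplane(c,*u,.172);print('ball@.172',B)
# triangulate wrist + side
o1,d1=fray(c,*u);o2,d2=ray(a,326.227,152.056);s=np.linalg.lstsq(np.stack([d1,-d2],1),o2-o1,rcond=None)[0];print('tri',o1+d1*s[0],o2+d2*s[1])
P=[fplane(c,*q,.012) for q in[(288,53),(353,50),(360,121),(292,125)]]
rc=np.mean(P,0);d=(P[2]+P[3]-P[0]-P[1])/2;print('foot',rc,np.linalg.norm(d),np.linalg.norm(P[0]-P[1]),np.degrees(np.arctan2(d[1],d[0])), np.degrees(np.arctan2(*(P[1]-P[0])[[1,0]])),np.degrees(np.arctan2(*(P[2]-P[3])[[1,0]])))
e=B-rc;print('ang',np.degrees(np.arctan2(e[1],e[0])),np.hypot(*e[:2]))
print('glue base via top', plane(b,205,155,.15), fplane(c,418,255,.15))
# gauge slot in wrist: top edge line of gauge
for q in[(272,275),(371,279)]: print('gauge top?',q, fplane(c,*q,.3088+.0188+.016))
E
```

```text
ball px (np.float64(323.0403493664657), np.float64(105.18390945995817)) 74
ball@.172 [0.56598965 0.17566769 0.172     ]
tri [0.56598853 0.17566748 0.17195458] [0.56754462 0.17553186 0.17191693]
foot [0.53685597 0.16265172 0.012     ] 0.1086975127447932 0.09584446297406493 31.01911621121119 119.47768185676593 120.25620659251103
ang 24.073524059644082 0.0319090342526116
glue base via top [0.67311568 0.37486624 0.15      ] [0.66667422 0.35511218 0.15      ]
gauge top? (272, 275) [0.65224353 0.18998045 0.3436    ]
gauge top? (371, 279) [0.63249904 0.23439863 0.3436    ]
```

>>> arm_command(
  travel=[
    [0, 0, 0],
    [0.0526, 0.0154, 0],
    [0, 0, 0.08],
    [0, 0, 0.08],
    [0, 0, 0.08],
  ],
  dr=[
    [0, 0, -0.037],
    [0, 0, 0],
    [0, 0, 0],
    [0, 0, 0],
    [0, 0, 0],
  ],
)

```text
time_s: 10.25
ee_pos: [0.614, 0.2036, 0.1877]
orientation: [-0.259, 0.966, -0.0, 0.0]
contact_force: [0.7, 0.2, -1.7]
grip_width: 0.0498
finger_force: 25.0
```

>>> arm_command(
  travel=[
    [0, 0, 0.05],
    [0, 0, 0.02],
    [0, 0, 0],
    [0, 0, 0],
    [0, 0, 0],
  ],
  dr=[
    [0, 0, 0],
    [0, 0, 0],
    [0, 0, 0],
    [0, 0, 0],
    [0, 0, 0],
  ],
)

```text
time_s: 10.88
ee_pos: [0.6145, 0.2038, 0.1547]
orientation: [-0.259, 0.966, -0.0, 0.001]
contact_force: [0.2, -0.3, -0.4]
grip_width: 0.05
finger_force: 25.0
```

```bash
python3 - <<'E'
from h import *
st();c=snap('wrist','w3');a=snap('side','s3')
w=cv2.imread('pics/w3.png');s=cv2.imread('pics/s3.png')
m=np.hstack([cv2.resize(w[20:320,220:420],(400,600),interpolation=cv2.INTER_CUBIC),cv2.resize(s[120:220,290:357],(400,600),interpolation=cv2.INTER_CUBIC)])
cv2.imwrite('pics/m3.png',m)
E
```

```text
t 10.88 p [0.6145 0.2038 0.1547] yaw 210.02 q [-2.590e-01  9.659e-01 -0.000e+00  8.000e-04] F [ 0.22 -0.34 -0.4 ] T [ 0.06 -0.11 -0.01] w 0.05 ff 25.0
```

View pics/m3.png

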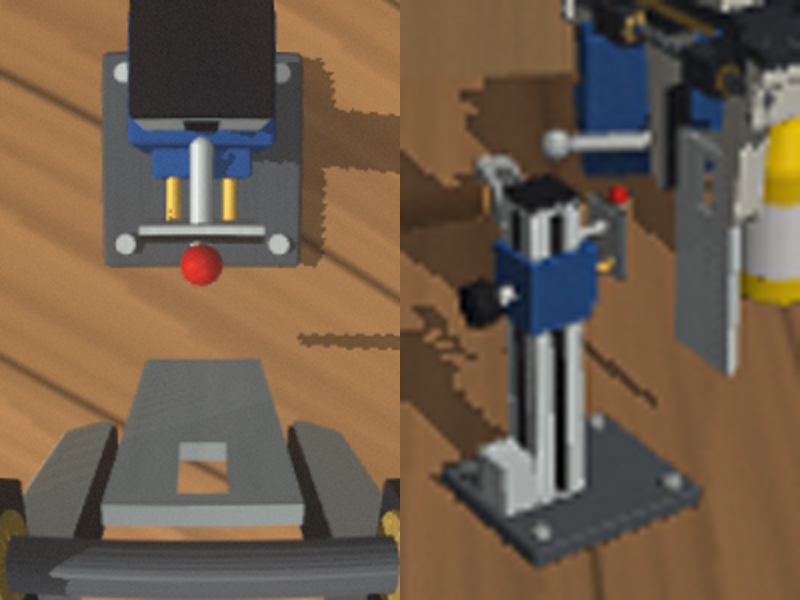

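The view shows the gauge parallel to the keeper, with the slot column (~203 in the crop) in line with the ball (201). In the side view the slot centre is near (341.6,150.8) and the ball near (326.9,152.5). Next I check the relative height.

```bash
python3 - <<'E'
from h import *
c=dict(np.load('pics/w3.npz'));a=dict(np.load('pics/s3.npz'))
def red(c,x0,x1,y0,y1):
    p=c['pixels'].astype(int)[y0:y1,x0:x1];w=np.clip(p[:,:,0]-2*np.maximum(p[:,:,1],p[:,:,2]),0,None);w=(w>15)*1.
    Y,X=np.mgrid[y0:y1,x0:x1];return ((X*w).sum()/w.sum(),(Y*w).sum()/w.sum())
u=red(c,300,340,130,170);v=red(a,318,336,144,160)
o1,d1=fray(c,*u);o2,d2=ray(a,*v);s=np.linalg.lstsq(np.stack([d1,-d2],1),o2-o1,rcond=None)[0];B1,B2=o1+d1*s[0],o2+d2*s[1];print(u,v,'ball',B1,B2)
# gauge bottom/top via side: expected vs seen
T=np.array([.6145,.2038,.1547]);ty=np.array([-.5,.866,0]);tx=np.array([-.866,-.5,0])
for n,dy,dz in[('foot L',-25,-.0959),('foot R',25,-.0959),('top L',-25,.0341),('slot top',0,.0276),('slot bot',0,-.0044)]:
    print(n,proj(a,T+tx*.003+ty*dy/1000+[0,0,dz]))
# wrist: gauge top edge centre in view, slot lower edge on wrist
for n,X in[('top back edge L',T+tx*.003-ty*.025+[0,0,.0341]),('R',T+tx*.003+ty*.025+[0,0,.0341]),('slot top C',T+tx*.003+[0,0,.0276])]: print(n,fproj(c,X))
d=B1-T;print('along tx',d@tx,'ty',d@ty)
E
```

```text
(np.float64(319.6123778501629), np.float64(152.28664495114006)) (np.float64(326.0), np.float64(152.0)) ball [0.56619631 0.17638226 0.17164625] [0.56689459 0.17636972 0.17172566]
foot L (np.float64(343.2992860972391), np.float64(181.4731076416672))
foot R (np.float64(334.54170078203606), np.float64(175.2798545318385))
top L (np.float64(344.2284594168014), np.float64(145.76754140445343))
slot top (np.float64(339.477014502363), np.float64(144.8447633808576))
slot bot (np.float64(339.3101700424964), np.float64(153.87596609685474))
top back edge L (np.float64(267.1031212705047), np.float64(266.2339544473082))
R (np.float64(370.19683794056766), np.float64(266.4892166600912))
slot top C (np.float64(318.6822477580745), np.float64(260.80036126292225))
along tx 0.0555398655655148 ty 0.00040808554648104735
```

>>> arm_command(
  travel=[
    [0.02, 0.001, -0.003],
    [0.024, 0, 0],
    [0.024, 0, 0],
    [0.02, 0, 0],
    [0, 0, 0],
  ],
  dr=[
    [0, 0, 0],
    [0, 0, 0],
    [0, 0, 0],
    [0, 0, 0],
    [0, 0, 0],
  ],
)

```text
time_s: 11.6
ee_pos: [0.5752, 0.1818, 0.1553]
orientation: [-0.259, 0.966, 0.0, -0.0]
contact_force: [-0.0, 0.4, -0.6]
grip_width: 0.0496
finger_force: 25.0
```

>>> arm_command(
  travel=[
    [0.004, 0, 0],
    [0.004, 0, 0],
    [0.004, 0, 0],
    [0, 0, 0],
    [0, 0, 0],
  ],
  dr=[
    [0, 0, 0],
    [0, 0, 0],
    [0, 0, 0],
    [0, 0, 0],
    [0, 0, 0],
  ],
)

```text
time_s: 12.22
ee_pos: [0.5705, 0.1791, 0.1551]
orientation: [-0.259, 0.966, 0.0, 0.0]
contact_force: [-0.3, -0.6, -1.6]
grip_width: 0.0498
finger_force: 25.0
```

```bash
python3 - <<'E'
from h import *
st();c=snap('wrist','w4');a=snap('side','s4')
w=cv2.imread('pics/w4.png');s=cv2.imread('pics/s4.png')
m=np.hstack([cv2.resize(w[150:300,270:370],(400,600),interpolation=cv2.INTER_CUBIC),cv2.resize(s[130:190,300:340],(400,600),interpolation=cv2.INTER_CUBIC)])
cv2.imwrite('pics/m4.png',m)
E
```

```text
t 12.22 p [0.5705 0.1791 0.1551] yaw 210.02 q [-0.259   0.9659  0.      0.    ] F [-0.25 -0.62 -1.6 ] T [ 0.08 -0.11  0.04] w 0.0498 ff 25.0
```

View pics/m4.png

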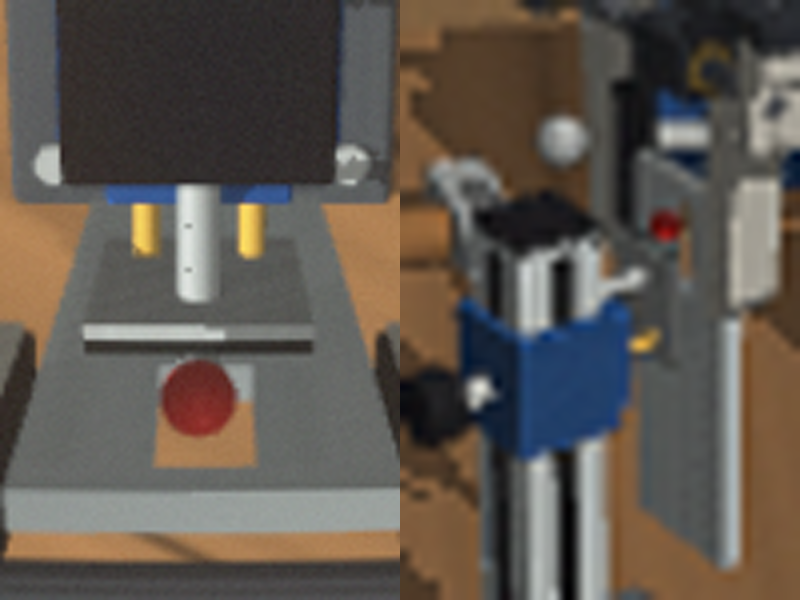

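The wrist view shows the ball inside the slot (crop 199,398), slot centre ~205, and no contact yet. Pressing on in small steps.

>>> arm_command(
  travel=[
    [0.004, -0.0016, 0],
    [0.004, 0, 0],
    [0.004, 0, 0],
    [0, 0, 0],
    [0, 0, 0],
  ],
  dr=[
    [0, 0, 0],
    [0, 0, 0],
    [0, 0, 0],
    [0, 0, 0],
    [0, 0, 0],
  ],
)

```text
time_s: 12.95
ee_pos: [0.5657, 0.1754, 0.1552]
orientation: [-0.259, 0.966, -0.0, 0.0]
contact_force: [-0.8, 0.1, 0.1]
grip_width: 0.0499
finger_force: 25.0
```

>>> arm_command(
  travel=[
    [0.004, 0, 0],
    [0.004, 0, 0],
    [0, 0, 0],
    [0, 0, 0],
    [0, 0, 0],
  ],
  dr=[
    [0, 0, 0],
    [0, 0, 0],
    [0, 0, 0],
    [0, 0, 0],
    [0, 0, 0],
  ],
)

```text
time_s: 13.58
ee_pos: [0.5622, 0.1734, 0.1551]
orientation: [-0.259, 0.966, 0.0, 0.0]
contact_force: [-0.1, 0.4, -0.9]
grip_width: 0.0496
finger_force: 25.0
```

```bash
python3 -c "
from h import *
s=st();F=s['contact_force'];print('out',F@np.array([.866,.5,0]),'dist',(np.array([.5665,.1764])-s['ee_pos'][:2])@np.array([-.866,-.5]))"
```

```text
t 13.57 p [0.5622 0.1734 0.1551] yaw 210.02 q [-0.259   0.9659  0.      0.    ] F [-0.13  0.36 -0.91] T [ 0.06 -0.07 -0.01] w 0.0496 ff 25.0
out 0.065977604169305 dist -0.005165065570623854
```

>>> arm_command(
  travel=[
    [0.004, 0, 0],
    [0, 0, 0],
    [0, 0, 0],
    [0, 0, 0],
    [0, 0, 0],
  ],
  dr=[
    [0, 0, 0],
    [0, 0, 0],
    [0, 0, 0],
    [0, 0, 0],
    [0, 0, 0],
  ],
)

```text
time_s: 14.2
ee_pos: [0.5606, 0.1725, 0.1552]
orientation: [-0.259, 0.966, 0.0, 0.0]
contact_force: [3.2, 2.0, -2.1]
grip_width: 0.05
finger_force: 25.0
```

>>> arm_command(
  travel=[
    [0.004, 0, 0],
    [0, 0, 0],
    [0, 0, 0],
    [0, 0, 0],
    [0, 0, 0],
  ],
  dr=[
    [0, 0, 0],
    [0, 0, 0],
    [0, 0, 0],
    [0, 0, 0],
    [0, 0, 0],
  ],
)

```text
time_s: 14.82
ee_pos: [0.5588, 0.1714, 0.1552]
orientation: [-0.259, 0.966, -0.0, 0.0]
contact_force: [3.3, 2.7, -0.7]
grip_width: 0.0496
finger_force: 25.0
```

```bash
python3 -c "
from h import *
s=st();F=s['contact_force'];print('out',F@np.array([.866,.5,0]),'dist',(np.array([.5665,.1764])-s['ee_pos'][:2])@np.array([-.866,-.5]))"
```

```text
t 14.82 p [0.5588 0.1714 0.1552] yaw 210.02 q [-2.590e-01  9.659e-01 -0.000e+00  1.000e-04] F [ 3.32  2.75 -0.7 ] T [ 0.56 -0.72 -0.06] w 0.0496 ff 25.0
out 4.2469900529391875 dist -0.009148758850139514
```

>>> arm_command(
  travel=[
    [0, 0, 0],
    [0, 0, 0],
    [0.004, 0, 0],
    [0.004, 0, 0],
    [0, 0, 0],
  ],
  dr=[
    [0, 0, 0],
    [0, 0, 0],
    [0, 0, 0],
    [0, 0, 0],
    [0, 0, 0],
  ],
  grip_force=60,
)

```text
time_s: 15.45
ee_pos: [0.5553, 0.1695, 0.1552]
orientation: [-0.259, 0.966, 0.0, 0.0]
contact_force: [4.2, 3.3, -2.9]
grip_width: 0.0493
finger_force: 60.0
```

```bash
python3 - <<'E'
from h import *
s=st();F=s['contact_force'];print('out',F@np.array([.866,.5,0]),'dist',(np.array([.5665,.1764])-s['ee_pos'][:2])@np.array([-.866,-.5]))
c=snap('wrist','w5');a=snap('side','s5')
w=cv2.imread('pics/w5.png');s=cv2.imread('pics/s5.png')
m=np.hstack([cv2.resize(w[150:300,270:370],(400,600),interpolation=cv2.INTER_CUBIC),cv2.resize(s[130:190,300:340],(400,600),interpolation=cv2.INTER_CUBIC)])
cv2.imwrite('pics/m5.png',m)
E
```

```text
t 15.45 p [0.5553 0.1695 0.1552] yaw 210.02 q [-2.590e-01  9.659e-01  1.000e-04  3.000e-04] F [ 4.24  3.28 -2.87] T [ 0.75 -0.97 -0.1 ] w 0.0493 ff 60.0
out 5.309864632272182 dist -0.013138537671292194
```

View pics/m5.png

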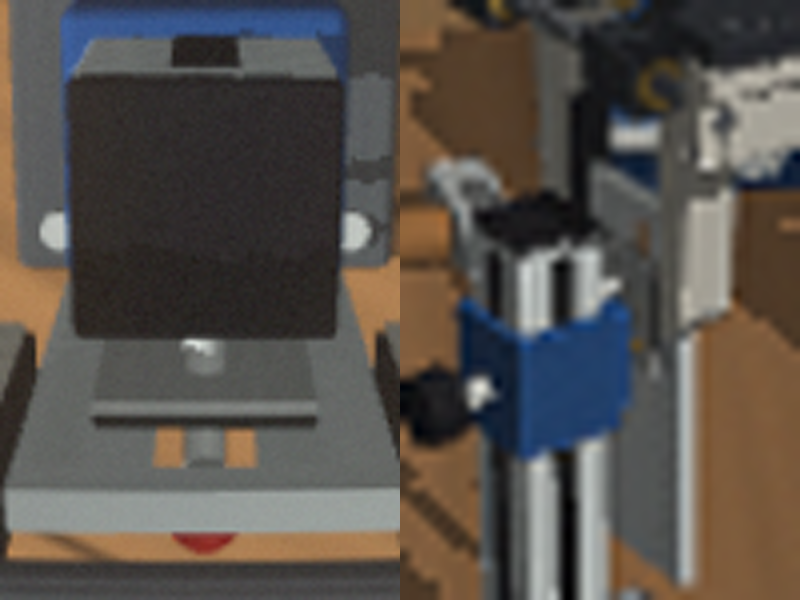

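The ball now shows in front of the bridge (crop 205,540) and the shank runs through the slot. I'll press in 1 mm more, then lower gently.

>>> arm_command(
  travel=[
    [0.002, 0, 0],
    [0, 0, 0],
    [0, 0, 0.004],
    [0, 0, 0.004],
    [0, 0, 0],
  ],
  dr=[
    [0, 0, 0],
    [0, 0, 0],
    [0, 0, 0],
    [0, 0, 0],
    [0, 0, 0],
  ],
)

```text
time_s: 16.18
ee_pos: [0.555, 0.1691, 0.1517]
orientation: [-0.259, 0.966, 0.0, 0.001]
contact_force: [5.3, 4.4, 1.0]
grip_width: 0.0494
finger_force: 60.0
```

>>> arm_command(
  travel=[
    [0, 0, 0.004],
    [0, 0, 0.004],
    [0, 0, 0],
    [0, 0, 0],
    [0, 0, 0],
  ],
  dr=[
    [0, 0, 0],
    [0, 0, 0],
    [0, 0, 0],
    [0, 0, 0],
    [0, 0, 0],
  ],
)

```text
time_s: 16.8
ee_pos: [0.555, 0.169, 0.1477]
orientation: [-0.259, 0.966, 0.0, 0.001]
contact_force: [5.5, 2.9, 1.7]
grip_width: 0.0495
finger_force: 60.0
```

```bash
python3 -c "
from h import *
s=st();F=s['contact_force'];print('out',F@np.array([.866,.5,0]),'dist',(np.array([.5665,.1764])-s['ee_pos'][:2])@np.array([-.866,-.5]))"
```

```text
t 16.8 p [0.555  0.169  0.1477] yaw 210.02 q [-2.590e-01  9.659e-01  0.000e+00  9.000e-04] F [5.46 2.94 1.71] T [ 0.8  -0.94 -0.05] w 0.0495 ff 60.0
out 6.197742408050809 dist -0.01363920741447525
```

>>> arm_command(
  travel=[
    [0, 0, 0.004],
    [0, 0, 0.004],
    [0, 0, 0],
    [0, 0, 0],
    [0, 0, 0],
  ],
  dr=[
    [0, 0, 0],
    [0, 0, 0],
    [0, 0, 0],
    [0, 0, 0],
    [0, 0, 0],
  ],
)

```text
time_s: 17.42
ee_pos: [0.555, 0.169, 0.1437]
orientation: [-0.259, 0.966, -0.0, 0.001]
contact_force: [4.5, 3.2, 0.4]
grip_width: 0.0491
finger_force: 60.0
```

>>> arm_command(
  travel=[
    [0, 0, 0.004],
    [0, 0, 0.004],
    [0, 0, 0],
    [0, 0, 0],
    [0, 0, 0],
  ],
  dr=[
    [0, 0, 0],
    [0, 0, 0],
    [0, 0, 0],
    [0, 0, 0],
    [0, 0, 0],
  ],
)

```text
time_s: 18.05
ee_pos: [0.555, 0.169, 0.1397]
orientation: [-0.259, 0.966, -0.0, 0.001]
contact_force: [5.2, 3.5, 0.5]
grip_width: 0.0494
finger_force: 60.0
```

```bash
python3 -c "
from h import *
s=st();F=s['contact_force'];print('out',F@np.array([.866,.5,0]),'dist',(np.array([.5665,.1764])-s['ee_pos'][:2])@np.array([-.866,-.5]))"
```

```text
t 18.05 p [0.555  0.169  0.1397] yaw 210.02 q [-2.590e-01  9.659e-01 -0.000e+00  9.000e-04] F [5.17 3.46 0.54] T [ 0.61 -0.91 -0.04] w 0.0494 ff 60.0
out 6.212891490015319 dist -0.01366253344629184
```

>>> arm_command(
  travel=[
    [0, 0, 0.004],
    [0, 0, 0.002],
    [0, 0, 0],
    [0, 0, 0],
    [0, 0, 0],
  ],
  dr=[
    [0, 0, 0],
    [0, 0, 0],
    [0, 0, 0],
    [0, 0, 0],
    [0, 0, 0],
  ],
)

```text
time_s: 18.68
ee_pos: [0.5551, 0.169, 0.1368]
orientation: [-0.259, 0.966, -0.0, 0.001]
contact_force: [4.3, 3.3, 1.0]
grip_width: 0.0496
finger_force: 60.0
```

>>> arm_command(
  travel=[
    [0, 0, 0.002],
    [0, 0, 0],
    [0, 0, 0],
    [0, 0, 0],
    [0, 0, 0],
  ],
  dr=[
    [0, 0, 0],
    [0, 0, 0],
    [0, 0, 0],
    [0, 0, 0],
    [0, 0, 0],
  ],
)

```text
time_s: 19.3
ee_pos: [0.5551, 0.169, 0.1358]
orientation: [-0.259, 0.966, -0.0, 0.001]
contact_force: [4.0, 4.4, 2.3]
grip_width: 0.0497
finger_force: 60.0
```

>>> arm_command(
  travel=[
    [0, 0, 0.002],
    [0, 0, 0],
    [0, 0, 0],
    [0, 0, 0],
    [0, 0, 0],
  ],
  dr=[
    [0, 0, 0],
    [0, 0, 0],
    [0, 0, 0],
    [0, 0, 0],
    [0, 0, 0],
  ],
)

```text
time_s: 19.92
ee_pos: [0.5552, 0.1691, 0.1351]
orientation: [-0.259, 0.966, -0.0, 0.001]
contact_force: [4.4, 2.5, 3.7]
grip_width: 0.0497
finger_force: 60.0
```

>>> arm_command(
  travel=[
    [0, 0, 0.002],
    [0, 0, 0],
    [0, 0, 0],
    [0, 0, 0],
    [0, 0, 0],
  ],
  dr=[
    [0, 0, 0],
    [0, 0, 0],
    [0, 0, 0],
    [0, 0, 0],
    [0, 0, 0],
  ],
)

```text
time_s: 20.55
ee_pos: [0.5554, 0.1691, 0.1349]
orientation: [-0.259, 0.966, -0.0, 0.001]
contact_force: [2.7, 2.6, 11.6]
grip_width: 0.0494
finger_force: 60.0
```

Firm seat felt at TCP z 0.135 (~11.6 N). I'll ease the load and move out against the upright.

>>> arm_command(
  travel=[
    [0, 0, -0.002],
    [-0.002, 0, 0],
    [-0.002, 0, 0],
    [-0.002, 0, 0],
    [0, 0, 0],
  ],
  dr=[
    [0, 0, 0],
    [0, 0, 0],
    [0, 0, 0],
    [0, 0, 0],
    [0, 0, 0],
  ],
)

```text
time_s: 21.18
ee_pos: [0.5572, 0.1702, 0.135]
orientation: [-0.259, 0.966, -0.0, 0.0]
contact_force: [0.1, 1.5, 8.7]
grip_width: 0.0491
finger_force: 60.0
```

```bash
python3 - <<'E'
from h import *
s=st();F=s['contact_force'];print('out',F@np.array([.866,.5,0]),'dist',(np.array([.5665,.1764])-s['ee_pos'][:2])@np.array([-.866,-.5]))
c=snap('wrist','w6');a=snap('side','s6')
w=cv2.imread('pics/w6.png');s=cv2.imread('pics/s6.png')
m=np.hstack([cv2.resize(w[150:300,270:370],(400,600),interpolation=cv2.INTER_CUBIC),cv2.resize(s[130:190,300:340],(400,600),interpolation=cv2.INTER_CUBIC)])
cv2.imwrite('pics/m6.png',m)
E
```

```text
t 21.18 p [0.5572 0.1702 0.135 ] yaw 210.02 q [-2.590e-01  9.659e-01 -2.000e-04  3.000e-04] F [0.11 1.52 8.67] T [ 0.25 -0.31 -0.14] w 0.0491 ff 60.0
out 0.8521305981456322 dist -0.011152239849140247
```

View pics/m6.png

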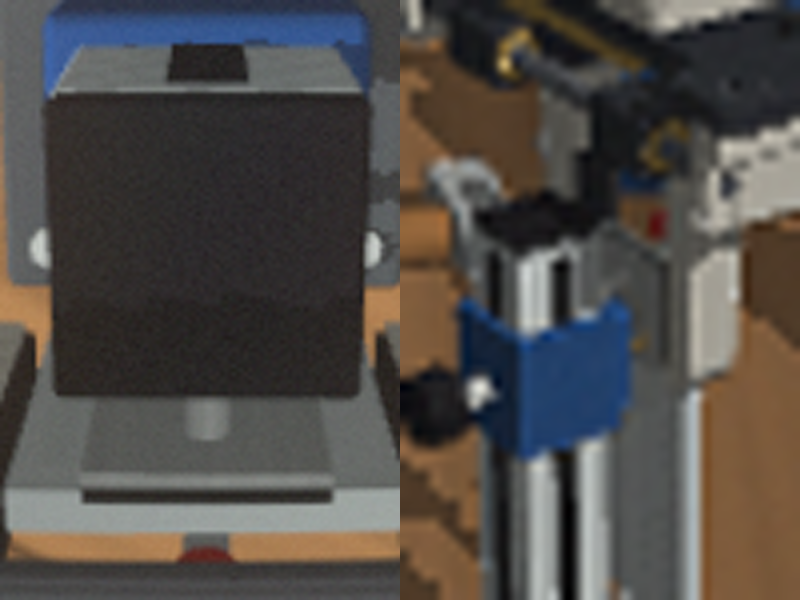

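Seated: the bridge is behind and below the ball, on the shank, and the out-force has fallen, so the upright carries it. Unload slightly, release, retreat straight up.

>>> arm_command(
  travel=[
    [0, 0, -0.001],
    [0, 0, 0],
    [0, 0, 0],
    [0, 0, 0],
    [0, 0, 0],
  ],
  dr=[
    [0, 0, 0],
    [0, 0, 0],
    [0, 0, 0],
    [0, 0, 0],
    [0, 0, 0],
  ],
  grip_force=10,
)

```text
time_s: 21.9
ee_pos: [0.5576, 0.1704, 0.135]
orientation: [-0.259, 0.966, -0.0, 0.001]
contact_force: [5.9, 1.7, 1.6]
grip_width: 0.0498
finger_force: 10.0
```

>>> arm_command(
  travel=[
    [0, 0, 0],
    [0, 0, 0],
    [0, 0, 0],
    [0, 0, 0],
    [0, 0, 0],
  ],
  dr=[
    [0, 0, 0],
    [0, 0, 0],
    [0, 0, 0],
    [0, 0, 0],
    [0, 0, 0],
  ],
  fingers=0,
)

```text
time_s: 22.52
ee_pos: [0.557, 0.1704, 0.1346]
orientation: [-0.259, 0.966, -0.0, -0.0]
contact_force: [-0.6, -0.1, 0.6]
grip_width: 0.0918
finger_force: 0.0
```

>>> arm_command(
  travel=[
    [0, 0, 0],
    [0, 0, -0.02],
    [0, 0, -0.06],
    [0, 0, -0.08],
    [0, 0, -0.1],
  ],
  dr=[
    [0, 0, 0],
    [0, 0, 0],
    [0, 0, 0],
    [0, 0, 0],
    [0, 0, 0],
  ],
)

```text
time_s: 23.15
ee_pos: [0.5566, 0.1703, 0.2662]
orientation: [-0.259, 0.966, 0.0, -0.0]
contact_force: [0.5, 0.6, 0.0]
grip_width: 0.0929
finger_force: 0.0
```

```bash
python3 - <<'E'
from h import *
st();c=snap('wrist','w7');a=snap('side','s7')
w=cv2.imread('pics/w7.png');s=cv2.imread('pics/s7.png')
m=np.hstack([cv2.resize(w[150:300,270:370],(400,600),interpolation=cv2.INTER_CUBIC),cv2.resize(s[130:220,295:355],(400,600),interpolation=cv2.INTER_CUBIC)])
cv2.imwrite('pics/m7.png',m)
E
```

```text
t 23.15 p [0.5566 0.1703 0.2662] yaw 210.02 q [-2.590e-01  9.659e-01  0.000e+00 -4.000e-04] F [0.54 0.59 0.01] T [ 0.11 -0.07  0.04] w 0.0929 ff 0.0
```

View pics/m7.png

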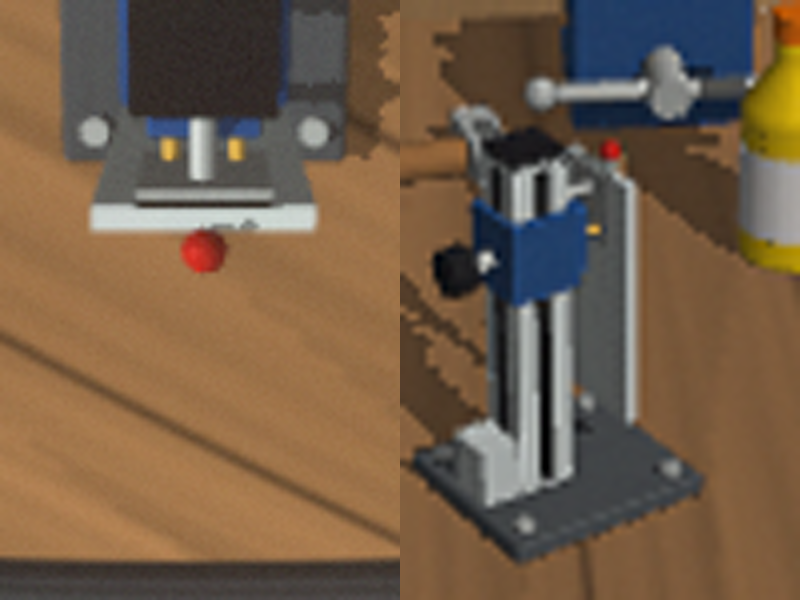

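The gauge hangs upright between keeper and upright with the ball in front (crop 203,250), square and centred. Handing in.

```bash
python3 -c "
from h import *
print(job_done())"
```

```text
the job is handed in; nothing more can be done
None
```

The gauge hangs released on the red-ball hook, white face outward and pinned upright by the keeper, and the job is handed in at about 23 s with peak contact near 12 N; the hand-in returned no verdict.

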